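# Roll a bearing sleeve up its loading ramp and lock it in

### The job

Roll the steel bearing sleeve up the loading ramp by pushing it from behind with the fingertips, slowly and without ever letting it run back or shoot ahead, until it drops into the seat against the end stop. Then push the keeper by its knob fully across behind the sleeve so that it cannot roll out, and back away. Do not pinch, lift or carry the sleeve, and leave the other things round the ramp where they are.

Things in the scene. Friction and masses are not known exactly. Their poses are not given: they have to be found in the camera images.
- loading_ramp: Metal ramp fixture fixed to the desk, 275 mm long along its x, 96 mm wide without the keeper's rail. Origin: centre of its underside, on the desk; x points up the slope along the track, y to the left, z up. The straight track in its middle is 66 mm wide between two side guides that stand 8 mm above the track all along.
- slope_foot (a point): Middle of the line where the slope begins, on the track surface: x -45, z 12 mm in the ramp's frame. Behind it (-x) lies the level run-in, 92 mm long, z 12 mm, with a 4 mm high lip at its back end. Ahead the track climbs at 10 degrees. On the slope the sleeve rolls back freely when let go.
- crest (a point): Middle of the slope's top edge: x 75, z 33.2 mm in the ramp's frame. Beyond it the track drops by 4 mm into the seat (floor at z 29.2 mm), which ends at the end stop: an upright block 78 mm wide, its face at x 110.3 mm, its top at z 63 mm. Once its axis is past the crest the sleeve drops into the seat and stays there by itself.
- seat (a point): Where the middle of the sleeve's axis lies when it is fully home, on the seat floor against the end stop: x 89.3, y 0, z 50.2 mm in the ramp's frame. Axes as the ramp's.
- keeper_rail (a point): Outer end, at desk level, of the keeper's rail: x 58, y -140 mm in the ramp's frame. The rail is 26 to 30 mm wide, up to 50 mm high, runs along the ramp's y from the right guide to here and carries the keeper.
- sleeve: Plain steel bearing sleeve, 42 mm in diameter, 60 mm long, 0.25 to 0.5 kg, lying across the track on the run-in, free to roll; it and the track are smooth metal (friction about 0.3). Origin: middle of its axis (21 mm above the track); its y axis is the cylinder's axis, x and z turn as it rolls.
- keeper (a joint): Slide of the keeper, m: 0 = fully open (clear of the track), grows as it is pushed towards the ramp's +y, 0.05 = fully across, at its own stop. It starts between 0 and 0.01. It moves with about 1.5 N of friction and stays where it is left.
- keeper_knob (a point): Centre of the top of the keeper's upright round black knob (18 mm across, 20 mm tall); with the joint at 0: x 58, y -110, z 79 mm in the ramp's frame; moves along +y with the joint. The keeper is a 14 mm square bar along y, its top 24 mm below this point; it reaches 60 mm from the knob's axis towards the track, 30 mm away from it. Closed, its tip is mid-track, just behind the seated sleeve.
- beads_jar: Bystander, loose: jar with a black lid, 42 mm diameter, 52 mm high, left of the ramp. Origin: centre of its underside.
- wood_block: Bystander, loose: wooden block 32 x 50 x 24 mm, left of the ramp. Origin: centre of its underside.
- eraser: Bystander, loose: eraser 19 x 42 x 13 mm, right of the ramp near its foot. Origin: centre of its underside.
There are look-alikes about, which are no part of the job. What is shaped like the sleeve but green or red is not meant.

How it is judged:
On the way, in this order (a step that is already met when the one before it is completed fails the run):
1. the sleeve is on the upper half of the slope, keeper still open (x of sleeve in the frame of loading_ramp between 0.02 and 0.078 m and value of joint keeper below 0.025 m), for 0.1 s.
2. the sleeve has dropped into the seat, keeper still open (x of sleeve in the frame of loading_ramp above 0.084 m and z of sleeve in the frame of loading_ramp between 0.046 and 0.053 m and y of sleeve in the frame of loading_ramp between -0.008 and 0.008 m and angle between the y axis of sleeve and the y axis of loading_ramp, either way round below 0.12 rad and value of joint keeper below 0.025 m), for 0.2 s.
At the end, for the whole second after the job is handed in: The sleeve lies at rest in the seat (its axis beyond the crest, within about 5 mm of home, lying across the track) and the keeper is pushed across to within 7 mm of its stop (x of sleeve in the frame of loading_ramp above 0.084 m and z of sleeve in the frame of loading_ramp between 0.046 and 0.053 m and y of sleeve in the frame of loading_ramp between -0.008 and 0.008 m and angle between the y axis of sleeve and the y axis of loading_ramp, either way round below 0.12 rad and value of joint keeper above 0.043 m and linear speed of sleeve below 0.02 m/s); the robot touches nothing.
It fails at once if the sleeve ran back or was shot up the slope (faster than 0.25 m/s before the crest) (linear speed of sleeve above 0.25 m/s and x of sleeve in the frame of loading_ramp below 0.072 m).
It fails at once if the sleeve was lifted off the track (z of sleeve in the frame of loading_ramp above 0.063 m or (z of sleeve in the frame of loading_ramp above 0.053 m and x of sleeve in the frame of loading_ramp below 0.01 m) or (z of sleeve in the frame of loading_ramp above 0.043 m and x of sleeve in the frame of loading_ramp below -0.05 m)).
It fails at once if the sleeve left the track or was turned up on end (y of sleeve in the frame of loading_ramp above 0.015 m or y of sleeve in the frame of loading_ramp below -0.015 m or x of sleeve in the frame of loading_ramp below -0.145 m or angle between sleeve's own y axis and vertical below 1.2 rad or angle between sleeve's own y axis and vertical above 1.94 rad).
It fails at once if a bystander was displaced by more than 20 mm (distance of any of beads_jar, wood_block, eraser from where it was at the start of the episode above 0.02 m).
It also fails if it takes over 54 s, if anything falls off the work surface, if the arm or the gripper's body presses on something with over 40 N, if the wrist force passes 120 N, or if a joint passes its speed limit or range.

### The arm

A 7-joint arm with a two-finger parallel gripper is mounted at the origin on a cart in front of the work surface, level with it; the furniture and walls round the work are solid. World frame = base frame: x ahead of the robot, y to its left, z up, the work surface at z = 0. Lengths are in m, angles in rad, forces in N, time in s.
With the tool pointing down it reaches from about 0.425 to 0.925 m from the base axis. Payload 6.8 kg.
Tool frame: the origin (TCP) lies midway between the tips of the shut fingers; the grasp point (between the pads) lies r.grip_point_offset behind it (r.grip_point_offset is the distance from the TCP to the grasp point, in m); z points along the fingers, y is the direction in which the jaws open and shut (so a half turn about z gives the same grasp; the last joint's range is limited). The gripper opens to 85 mm and grips with 20 to 120 N. Pads are 22 mm wide; open, the fingers measure 114 mm over their backs; the gripper's body (76 mm by 85 mm) begins 54 mm behind the grasp point. The pads swing forward as they close: fully open they stand 13 mm farther back than shut.
Start: joints at [-1.261, 0.477, 0.022, 1.555, -0.011, 1.109, -0.083], TCP at [0.274, 0.617, 0.231] pointing down, gripper open.
Joint ranges: [-2.96, 2.96], [-0.34, 2.1], [-1.41, 1.46], [0.24, 2.44], [-1.37, 4.51], [0.17, 1.92], [-2.96, 2.96]. Speed limits (rad/s): [2.39, 2.39, 3.14, 3.14, 3.14, 3.14, 3.14].

### API

Orientations are given as a rotation vector (axis times angle).
In Python, from bench import r gives the robot as it stands. The module is installed in compiled form; this text tells all that it offers.
- The arm moves only by the tool play_rows, never from a script. Its argument "deltas" is a list of rows, each a list of 3 entries, a list of its own where there are three numbers: the finger opening in mm, from 0 to 85.4, then the shift along the tool's x, y, z in mm, then the turn, a rotation vector about the tool's x, y, z in rad. A call has 1 to 8 rows; each row is the pose to reach, as a shift and turn from the pose measured when the call began, along the tool's axes at that moment; what a row does not reach only later rows make up. A row lasts 1/8 s, in which the tool goes at most 62.5 mm and 10.7 degrees, less where a joint would pass 70% of its speed; a pose out of reach is approached as far as the arm can. A call with a gripper value outside its range is refused whole. The fingers move at their own pace and stop on an object; "squeeze" is the grip in N (left out, the last holds). Time passes only in rows, so rows that repeat a pose let the fingers close. It gives the time, the measured TCP pose, the force and the opening at its end, in the units of the state.
- r.get_obs(): the state, without advancing time (a new reading comes with each control period).
- r.grab_frame(name): name is "scene" or "side" or "wrist"; returns (picture, depth): 480x640x3 uint8, red, green, blue; 480x640 float32, m along the optical axis (not along the pixel's ray), 0 where there is no reading.
- r.camera_model(name): a dict with "mtx" (3x3 intrinsics, pixels), "rvec" (rotation vector, rad) and "tvec" (3), from world to camera coordinates, as OpenCV has them; the wrist camera has in their place "T_tool_cam" (4x4, takes a point from camera to tool coordinates, whose origin is the TCP and whose axes are the flange's). Camera axes: x right, y down, z forward; pixel columns grow to the right and rows downward; lengths in m; the calibration is good to about 2 mm. A picture is of the moment at which its call begins: read the wrist's pose just before it. camera_model takes no time and is no camera call.
- r.hand_in(): hands the job in, once; it reports no verdict.
The state is a dict: "clock": time; "joints": joint angles; "qvel": joint speeds; "tau": joint torques, N m; "tcp_pos": TCP position; "orientation": TCP orientation; "contact_force": force on the tool from outside, world axes, zero at the start; "moment": the same for the moment, N m; "grip_width": finger opening in m.
Only numpy, scipy, OpenCV 4.12 (cv2) and the standard library are available. Lean on these libraries where they do the work, as an engineer would, in place of code of your own. Each camera call takes 0.05 s, during which the arm holds its last target. There are 200 camera calls.

## Working session

There is one attempt and no reset: what is moved stays moved. The work goes in short steps, Python scripts to look and compute and a tool call to move; the robot and the scene stay as the last step left them, time stands still between calls to the robot, and variables do not carry over. Pictures are saved under pics/ and viewed, about 8 in all and at most 12, crops included, and the job is handed in when it is done.

Besides the shell and the picture viewer there is one more tool, called as name(argument=value, ...) on one line, values as JSON. play_rows: Moves the arm, as the interface text tells. Its arguments: {"type":"object","properties":{"deltas":{"type":"array"},"squeeze":{"type":"number"}},"required":["deltas"]}

```bash
mkdir -p pics
cat > h.py <<'E'
import numpy as np, cv2
from bench import r
from scipy.spatial.transform import Rotation as R
def cloud(name):
    o=r.get_obs(); img,d=r.grab_frame(name); m=r.camera_model(name); K=np.array(m["mtx"])
    v,u=np.mgrid[0:480,0:640]
    P=np.stack([(u-K[0,2])/K[0,0]*d,(v-K[1,2])/K[1,1]*d,d],-1)
    if name=="wrist":
        T=np.array(m["T_tool_cam"]); P=P@T[:3,:3].T+T[:3,3]
        P=P@R.from_rotvec(o["orientation"]).as_matrix().T+o["tcp_pos"]
    else:
        Rm=R.from_rotvec(np.ravel(m["rvec"])).as_matrix(); P=(P-np.ravel(m["tvec"]))@Rm
    P[d==0]=np.nan
    return img,P
E
python3 - <<'E'
from h import *
o=r.get_obs(); print(o, r.grip_point_offset)
ims=[]
for n in("scene","side"):
    img,P=cloud(n); np.savez(n,img=img,P=P); cv2.imwrite(f"pics/{n}0.png",img[:,:,::-1])
E
```

```text
{'clock': 0.0, 'joints': array([-1.26108901,  0.47779332,  0.02230814,  1.55643644, -0.01152421,
        1.10926013, -0.08305375]), 'qvel': array([-5.81061541e-05,  1.54282256e-03, -4.90233678e-04, -6.99103302e-04,
       -2.32690874e-04, -1.16403903e-03,  2.09838680e-04]), 'tau': array([ 2.05212045e-04, -5.96443820e+01,  1.60755605e+00, -2.81200004e+01,
        1.23343058e-02,  9.33537172e-03,  4.16800034e-07]), 'tcp_pos': array([0.27364126, 0.61641881, 0.23033596]), 'orientation': array([-6.51339043e-01, -3.07304962e+00,  2.74679547e-03]), 'contact_force': array([-1.15134515,  0.63369724, -0.4680824 ]), 'moment': array([-0.00345128, -0.01638107, -0.05997961]), 'grip_width': 0.08545295048608342} 0.0187
```

View pics/scene0.png

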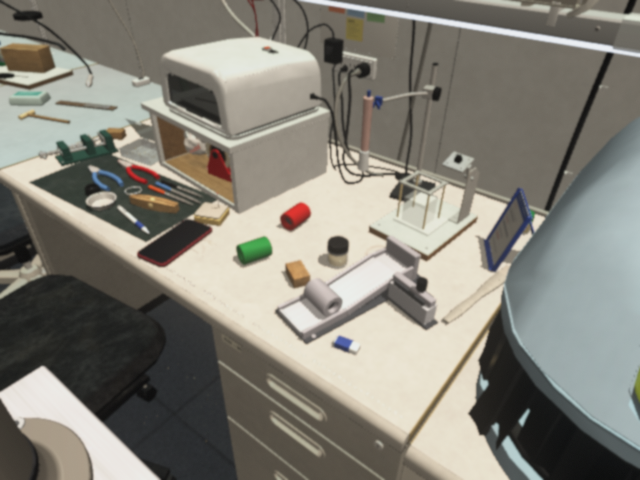

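View pics/side0.png

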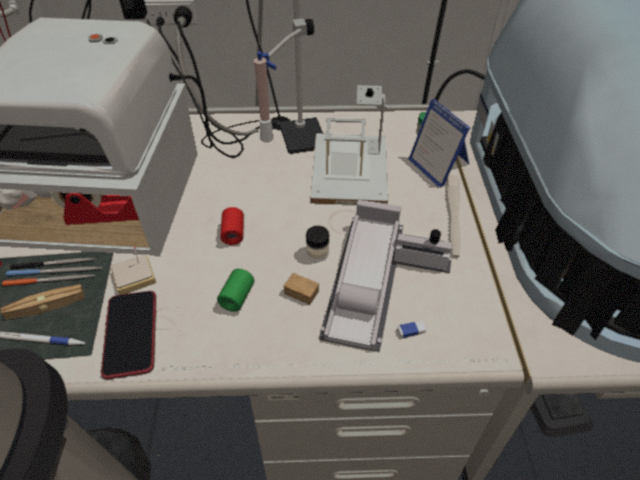

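```bash
cat > fit.py <<'E'
from h import *
from scipy.optimize import minimize
Q=[];C=[]
for n,(u0,u1,v0,v1) in {"side":(318,456,195,350),"scene":(274,440,232,345)}.items():
    z=np.load(n+".npz"); Q.append(z["P"][v0:v1,u0:u1].reshape(-1,3)); C.append(z["img"][v0:v1,u0:u1].reshape(-1,3).astype(int))
    p=z["P"]
    for nm,px in (("side",[(358,300),(378,212),(435,236),(300,288),(317,238),(410,329)]),("scene",[(322,296),(422,283)])):
        if nm==n: print(n,[(np.round(p[v,u],3)) for u,v in px])
S=[len(q) for q in Q]; src=np.repeat([0,1],S)
Q=np.vstack(Q);C=np.vstack(C);k=~np.isnan(Q[:,0])&(Q[:,2]>-.01)&(Q[:,2]<.12);Q=Q[k];C=C[k];src=src[k]
def loc(p,X): 
    c,s=np.cos(p[2]),np.sin(p[2]); d=X[:,:2]-p[:2]; return d@np.array([[c,-s],[s,c]])
def hm(l):
    x,y=l.T*1000; t=np.where(x<-45,12,np.where(x<75,12+(x+45)*np.tan(np.radians(10)),29.2))
    t=t+8*(abs(y)>33); t=np.where((x>110.3)&(abs(y)<39),63,t); z=np.where((abs(x)<137.5)&(abs(y)<48),t,0)
    return np.where((y<-48)&(y>-140)&(abs(x-58)<14),50,z)/1000
def cost(p): 
    e=(Q[:,2]-hm(loc(p,Q))); return np.mean(np.minimum(abs(e),.012))
a=np.nanmedian(Q[:,:2],0); best=min(((cost([a[0]+i,a[1]+j,w]),a[0]+i,a[1]+j,w) for i in np.arange(-.1,.1,.01) for j in np.arange(-.1,.1,.01) for w in np.arange(-3.1,3.14,.1)))
p=np.array(best[1:])
for s in (.01,.004,.002):
    m=minimize(cost,p,method="Nelder-Mead",options=dict(initial_simplex=[p,p+[s,0,0],p+[0,s,0],p+[0,0,8*s]]));p=m.x
print("ramp",p,m.fun,best[0])
l=loc(p,Q); np.savez("pose",p=p)
for s in (0,1):
    L=np.c_[l,Q[:,2]][src==s]; c=C[src==s]
    k=(c.max(1)<70)&(L[:,2]>.06); print("knob",k.sum(),np.round(L[k].mean(0),4),L[k].min(0).round(3),L[k].max(0).round(3))
    k=(L[:,2]>.057)&(L[:,0]>.09)&(abs(L[:,1])<.06); print("stop",np.percentile(L[k],[2,50,98],axis=0).round(4).tolist())
    k=(L[:,2]>.0265)&(L[:,0]<-.05)&(abs(L[:,1])<.04)
    A=np.c_[L[k][:,0],L[k][:,2]]
    f=minimize(lambda q:np.mean(abs(np.hypot(A[:,0]-q[0],A[:,1]-.033)-.021)),[-.08],method="Nelder-Mead")
    print("sleeve",f.x,f.fun,np.percentile(L[k],[1,50,99],axis=0).round(4).tolist())
E
python3 fit.py
```

```text
side [array([ 0.492, -0.099,  0.048]), array([ 0.68 , -0.149,  0.05 ]), array([ 0.595, -0.231,  0.077]), array([ 0.536, -0.01 ,  0.024]), array([ 0.621, -0.04 ,  0.05 ]), array([ 0.461, -0.179,  0.011])]
scene [array([ 0.495, -0.111,  0.049]), array([ 0.597, -0.238,  0.078])]
ramp [ 0.57592727 -0.11984065 -0.26904159] 0.004295294580003547 0.004505378118254431
knob 112 [ 0.0508 -0.1016  0.0724] [ 0.046 -0.109  0.06 ] [ 0.063 -0.095  0.079]
stop [[0.1066, -0.0371, 0.0574], [0.112, -0.0005, 0.0606], [0.1211, 0.0362, 0.0632]]
sleeve [-0.0709375] 0.001552695621809445 [[-0.0937, -0.0308, 0.0275], [-0.0833, -0.0016, 0.0476], [-0.0581, 0.0282, 0.0536]]
knob 105 [ 0.0519 -0.1062  0.0736] [ 0.047 -0.114  0.062] [ 0.061 -0.097  0.08 ]
stop [[0.1082, -0.0403, 0.0572], [0.1128, -0.0062, 0.062], [0.122, 0.0331, 0.0642]]
sleeve [-0.0703125] 0.0018371118939951054 [[-0.0922, -0.0334, 0.0271], [-0.0801, -0.0105, 0.048], [-0.0543, 0.0255, 0.0545]]
```

```bash
cat > plan.py <<'E'
from h import *
from fitp import P0
def w(x,y,z):
    p=P0; c,s=np.cos(p[2]),np.sin(p[2]); return np.array([p[0]+c*x-s*y,p[1]+s*x+c*y,z])
def local(X):
    p=P0; c,s=np.cos(p[2]),np.sin(p[2]); d=np.asarray(X)[...,:2]-p[:2]; return np.stack([d[...,0]*c+d[...,1]*s,-d[...,0]*s+d[...,1]*c,np.asarray(X)[...,2]],-1)
def delta(x,y,z,yaw=0):
    o=r.get_obs(); Rc=R.from_rotvec(o["orientation"]); a=P0[2]+yaw
    best=None
    for f in (0,np.pi):
        Rt=R.from_euler("z",a+f)*R.from_euler("x",np.pi)
        t=(Rc.inv()*Rt).as_rotvec()
        if best is None or np.linalg.norm(t)<np.linalg.norm(best): best=t
    print("shift mm",(Rc.inv().apply(w(x,y,z)-o["tcp_pos"])*1000).round(1),"turn",best.round(3),"local now",local(o["tcp_pos"]).round(4),"t",round(o["clock"],2),"F",o["contact_force"].round(1))
E
echo "P0=(.5757,-.1195,-.269)" > fitp.py
python3 - <<'E'
from plan import *
delta(-.125,0,.15); delta(-.125,0,.02)
a=r.get_obs()["tcp_pos"][:2]; b=w(-.125,0,0)[:2]; print(a,b)
for n in("side","scene"):
    P=np.load(n+".npz")["P"].reshape(-1,3); P=P[~np.isnan(P[:,0])]
    t=np.clip((P[:,:2]-a)@(b-a)/((b-a)@(b-a)),0,1); d=np.linalg.norm(P[:,:2]-a-t[:,None]*(b-a),axis=1)
    for lo in np.arange(0,1,.2):
        k=(d<.12)&(t>=lo)&(t<lo+.2); print(n,lo.round(1),k.sum(),np.percentile(P[k,2],99.5).round(3) if k.sum() else "", (t[k&(P[:,2]>.1)]).size)
E
```

```text
shift mm [-451.  -568.5   81.4] turn [-0.002  0.    -0.149] local now [-0.4868  0.6292  0.2304] t 0.1 F [ 0.5 -0.   0.1]
shift mm [-451.  -568.3  211.4] turn [-0.002  0.    -0.149] local now [-0.4868  0.6292  0.2304] t 0.1 F [ 0.5 -0.   0.1]
[0.27364631 0.61647126] [ 0.45519536 -0.08627906]
side 0.0 0  0
side 0.2 583 0.01 0
side 0.4 8386 0.011 0
side 0.6 10675 0.04 0
side 0.8 17806 0.03 0
scene 0.0 7550 0.0 0
scene 0.2 8520 0.003 0
scene 0.4 8662 0.011 0
scene 0.6 6259 0.041 0
scene 0.8 12774 0.03 0
```

play_rows(deltas=[[26,[-36,-45,0],[0,0,-0.02]],[26,[-72,-90,0],[0,0,-0.04]],[26,[-108,-136,0],[0,0,-0.06]],[26,[-144,-181,0],[0,0,-0.08]],[26,[-180,-227,0],[0,0,-0.1]],[26,[-216,-272,0],[0,0,-0.12]],[26,[-252,-318,0],[0,0,-0.14]],[26,[-288,-363,0],[0,0,-0.149]]])

```text
clock: 1.1
tcp_pos: [0.3896, 0.1658, 0.231]
orientation: [-0.42, -3.113, 0.002]
contact_force: [1.0, 0.2, 0.6]
grip_width: 0.0262
```

```bash
python3 -c "
from plan import *
delta(-.125,0,.23)"
```

```text
shift mm [-130.  -225.7    1.3] turn [-0.001 -0.     0.001] local now [-0.2552  0.2256  0.231 ] t 1.1 F [1.  0.2 0.6]
```

play_rows(deltas=[[26,[-26,-45,0],[0,0,0]],[26,[-52,-90,0],[0,0,0]],[26,[-78,-135,0],[0,0,0]],[26,[-104,-180,0],[0,0,0]],[26,[-130,-226,0],[0,0,0]],[26,[-130,-226,0],[0,0,0]],[26,[-130,-226,0],[0,0,0]]])

```text
clock: 1.98
tcp_pos: [0.4547, -0.0861, 0.231]
orientation: [-0.42, -3.112, 0.002]
contact_force: [-0.1, 1.0, 0.0]
grip_width: 0.026
```

Run:
```python
from plan import *
delta(-.125,0,.023)
img,P=cloud("wrist"); np.savez("wrist",img=img,P=P); cv2.imwrite("pics/w1.png",img[:,:,::-1])
L=local(P); print(np.nanmin(L,(0,1)),np.nanmax(L,(0,1)))
```

```text
shift mm [ -0.7   0.3 208. ] turn [-0.001 -0.001  0.001] local now [-0.1255  0.      0.231 ] t 1.98 F [-0.1  1.   0. ]
[-0.48421149 -0.86471537 -0.70818784] [0.20922048 0.52827737 0.32781984]
```

View pics/w1.png

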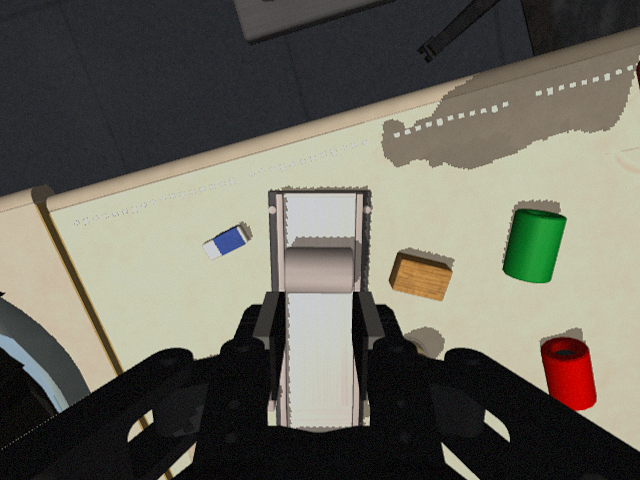

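Run:
```python
from plan import *
z=np.load("wrist.npz"); L=local(z["P"])
A=L[186:294,255:385].reshape(-1,3); A=A[~np.isnan(A[:,0])&(A[:,2]>-.01)&(A[:,2]<.08)]
# guides/outline: rows of x
for x in np.arange(-.145,-.05,.01):
    k=abs(A[:,0]-x)<.004; B=A[k]
    g=B[(B[:,2]>.008)]; t=B[(abs(B[:,1])<.025)]
    gl=B[(B[:,2]>.0165)&(B[:,2]<.025)]
    if len(g): print(x.round(3),"outl y",np.percentile(g[:,1],[1,99]).round(4),"track z",np.median(t[:,2]).round(4) if len(t) else "", "guide inner",gl[gl[:,1]<0][:,1].max().round(4) if (gl[:,1]<0).any() else "",gl[gl[:,1]>0][:,1].min().round(4) if (gl[:,1]>0).any() else "")
k=(A[:,2]>.008); print("back x",np.percentile(A[k,0],[.2,1]))
k=(A[:,2]>.03)&(abs(A[:,1])<.05); S=A[k]; print("sleeve",np.percentile(S,[1,50,99],axis=0).round(4).tolist())
from scipy.optimize import minimize
for zc in(.033,.035):
  f=minimize(lambda q:np.mean(abs(np.hypot(S[:,0]-q[0]-q[1]*S[:,1],S[:,2]-q[2])-.021)),[-.08,0,.033],method="Nelder-Mead"); 
print(f.x,f.fun)
```

```text
-0.135 outl y [-0.0375  0.0387] track z 0.0131 guide inner -0.0002 0.0016
-0.125 outl y [-0.0438  0.0453] track z 0.0124 guide inner -0.032 0.0339
-0.115 outl y [-0.0374  0.0397] track z 0.0124 guide inner -0.032 0.0341
-0.105 outl y [-0.0375  0.0389] track z 0.0125 guide inner -0.0321 0.0338
-0.095 outl y [-0.037   0.0386] track z 0.0127 guide inner -0.0323 0.0338
-0.085 outl y [-0.0364  0.0387] track z 0.0472 guide inner -0.0319 0.034
-0.075 outl y [-0.0371  0.039 ] track z 0.0536 guide inner -0.032 0.0341
-0.065 outl y [-0.0378  0.0393] track z 0.0532 guide inner -0.0331 0.0339
-0.055 outl y [-0.0371  0.0396] track z 0.0482 guide inner -0.0332 0.0339
back x [-0.13814928 -0.13799057]
sleeve [[-0.0917, -0.0291, 0.0328], [-0.0776, 0.0007, 0.0511], [-0.053, 0.0298, 0.0551]]
[-0.0706845   0.00051962  0.03302916] 0.0005146842631803949
```

play_rows(deltas=[[26,[-7,1,40],[0,0,0]],[26,[-7,1,80],[0,0,0]],[26,[-7,1,120],[0,0,0]],[26,[-7,1,160],[0,0,0]],[26,[-7,1,185],[0,0,0]],[26,[-7,1,200],[0,0,0]],[26,[-7,1,208],[0,0,0]],[26,[-7,1,208],[0,0,0]]])

```text
clock: 3.02
tcp_pos: [0.4616, -0.0862, 0.0231]
orientation: [-0.417, -3.113, 0.001]
contact_force: [0.8, -0.6, 0.3]
grip_width: 0.0262
```

Run:
```python
from plan import *
delta(-.103,0.0005,.022)
img,P=cloud("side"); cv2.imwrite("pics/s2.png",cv2.resize(img[190:360,290:470,::-1],None,fx=4,fy=3.5))
```

```text
shift mm [-15.8  -1.3   1.1] turn [-0.001 -0.001  0.002] local now [-0.1188  0.0018  0.0231] t 3.02 F [ 0.8 -0.6  0.3]
```

View pics/s2.png

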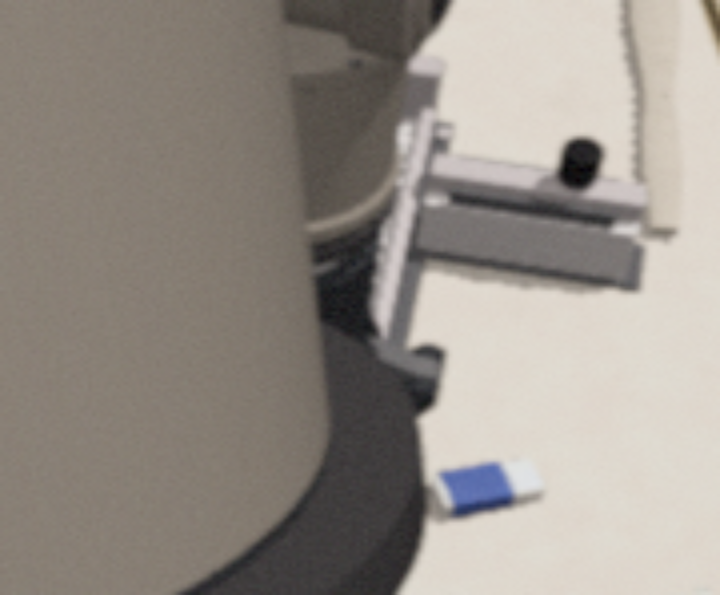

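play_rows(deltas=[[26,[-6,-1,1],[0,0,0]],[26,[-12,-1,1],[0,0,0]],[26,[-16,-1,1],[0,0,0]],[26,[-20,-1,1],[0,0,0]],[26,[-24,-1,1],[0,0,0]],[26,[-28,-1,1],[0,0,0]],[26,[-32,-1,1],[0,0,0]],[26,[-36,-1,1],[0,0,0]]])

```text
clock: 4.08
tcp_pos: [0.4966, -0.0969, 0.0225]
orientation: [-0.418, -3.113, 0.001]
contact_force: [0.8, 1.2, 0.3]
grip_width: 0.0262
```

```bash
cat > slv.py <<'E'
from plan import *
delta(-.079,0.0005,.022)
img,P=cloud("scene"); L=local(P); 
cv2.imwrite("pics/sc.png",cv2.resize(img[220:350,260:450,::-1],None,fx=4,fy=4))
A=L[225:345,270:440].reshape(-1,3); A=A[~np.isnan(A[:,0])]; 
h=np.where(A[:,0]<-.045,.012,np.where(A[:,0]<.075,.012+(A[:,0]+.045)*.1763,.0292))
k=(A[:,2]>h+.02)&(A[:,2]<h+.045)&(abs(A[:,1])<.045)&(A[:,0]>-.1)&(A[:,0]<.105); print(k.sum(),np.percentile(A[k],[2,50,98],axis=0).round(4).tolist())
E
python3 slv.py
```

```text
shift mm [-3.3 -0.2  0.5] turn [-0.001 -0.     0.002] local now [-0.0823  0.0007  0.0225] t 4.08 F [0.8 1.2 0.3]
445 [[-0.0935, -0.0335, 0.033], [-0.0787, -0.0256, 0.0446], [-0.0351, 0.0161, 0.0558]]
```

View pics/sc.png

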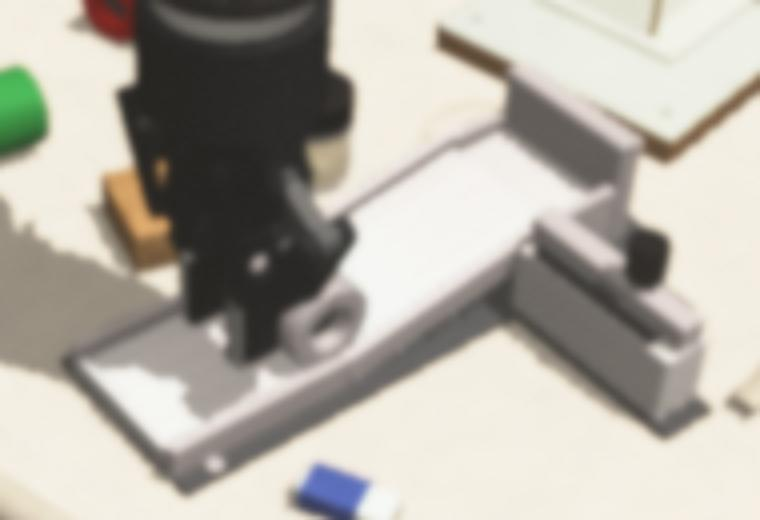

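play_rows(deltas=[[26,[-5,0,0],[0,0,0]],[26,[-10,0,-0.5],[0,0,0]],[26,[-15,0,-1.5],[0,0,0]],[26,[-20,0,-2.5],[0,0,0]],[26,[-25,0,-3.5],[0,0,0]],[26,[-30,0,-4.5],[0,0,0]],[26,[-35,0,-5.5],[0,0,0]],[26,[-40,0,-6.5],[0,0,0]]])

```text
clock: 5.12
tcp_pos: [0.5362, -0.1077, 0.0292]
orientation: [0.418, 3.113, -0.002]
contact_force: [-2.1, 0.7, 2.1]
grip_width: 0.0258
```

```bash
python3 slv.py
```

```text
shift mm [37.8 -0.3  7.2] turn [-0.001  0.001  0.002] local now [-0.0412  0.0009  0.0292] t 5.12 F [-2.1  0.7  2.1]
444 [[-0.0525, -0.0337, 0.034], [-0.037, -0.025, 0.0486], [0.0054, 0.0173, 0.0593]]
```

play_rows(deltas=[[26,[-5,0,-1],[0,0,0]],[26,[-10,0,-2],[0,0,0]],[26,[-15,0,-3],[0,0,0]],[26,[-20,0,-4],[0,0,0]],[26,[-25,0,-5],[0,0,0]],[26,[-30,0,-5.5],[0,0,0]],[26,[-35,0,-6.5],[0,0,0]],[26,[-40,0,-7],[0,0,0]]])

```text
clock: 6.18
tcp_pos: [0.5762, -0.1186, 0.0366]
orientation: [0.417, 3.112, -0.002]
contact_force: [-2.4, 1.1, 1.5]
grip_width: 0.0257
```

```bash
python3 slv.py
```

```text
shift mm [79.3 -0.4 14.4] turn [-0.001  0.002  0.002] local now [0.0003 0.0011 0.0366] t 6.17 F [-2.4  1.1  1.5]
431 [[-0.0112, -0.0334, 0.0411], [0.0051, -0.0249, 0.0552], [0.047, 0.0179, 0.0663]]
```

View pics/sc.png

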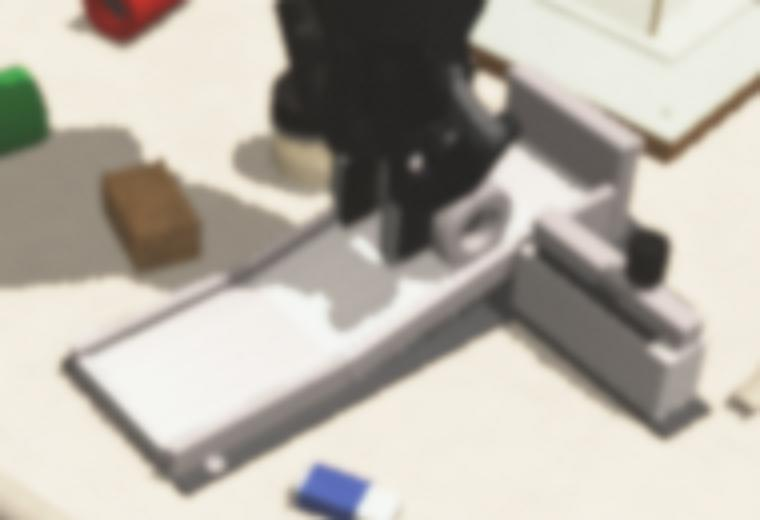

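play_rows(deltas=[[26,[-5,0,-1],[0,0,0]],[26,[-9,0,-2],[0,0,0]],[26,[-13,0,-2.5],[0,0,0]],[26,[-17,0,-3],[0,0,0]],[26,[-21,0,-4],[0,0,0]],[26,[-25,0,-4.5],[0,0,0]],[26,[-29,0,-5],[0,0,0]],[26,[-33,0,-6],[0,0,0]]])

```text
clock: 7.22
tcp_pos: [0.6093, -0.1275, 0.0429]
orientation: [0.417, 3.11, -0.002]
contact_force: [-2.7, 0.9, 1.9]
grip_width: 0.0257
```

play_rows(deltas=[[26,[-4,0,-0.5],[0,0,0]],[26,[-7,0,-1],[0,0,0]],[26,[-10,0,-2],[0,0,0]],[26,[-13,0,-2],[0,0,0]],[26,[-16,0,-2],[0,0,0]],[26,[-18,0,-2],[0,0,0]],[26,[-18,0,-2],[0,0,0]]])

```text
clock: 8.1
tcp_pos: [0.6268, -0.1324, 0.045]
orientation: [0.417, 3.11, -0.002]
contact_force: [-0.2, -0.3, 0.7]
grip_width: 0.0259
```

```bash
python3 slv.py
```

```text
shift mm [131.8  -0.3  22.4] turn [-0.001  0.004  0.002] local now [0.0527 0.0012 0.045 ] t 8.1 F [-0.2 -0.3  0.7]
448 [[0.0413, -0.0334, 0.0497], [0.0585, -0.0227, 0.0622], [0.1012, 0.0218, 0.0726]]
```

View pics/sc.png

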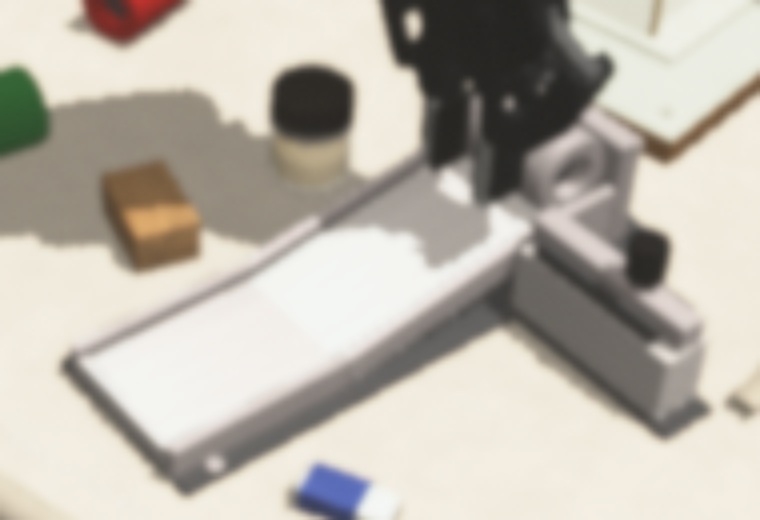

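play_rows(deltas=[[26,[12,0,-3],[0,0,0]],[26,[20,0,-20],[0,0,0]],[26,[20,0,-50],[0,0,0]],[10,[15,0,-80],[0,0,0]],[0,[10,0,-100],[0,0,0]],[0,[10,0,-120],[0,0,0]],[0,[10,0,-130],[0,0,0]],[0,[10,0,-130],[0,0,0]]])

```text
clock: 9.15
tcp_pos: [0.6166, -0.1294, 0.1756]
orientation: [0.417, 3.109, -0.002]
contact_force: [0.1, -0.4, 0.2]
grip_width: 0.0
```

Run:
```python
from plan import *
from scipy.optimize import minimize
delta(.058,-.150,.175)
for n in("side","scene"):
    P=np.load(n+".npz")["P"].reshape(-1,3); P=local(P[~np.isnan(P[:,0])])
    k=(abs(P[:,0]-.058)<.12)&(P[:,1]<-.12)&(P[:,1]>-.3)&(P[:,2]>.03); print(n,"right side",k.sum(),P[k].max(0).round(3) if k.any() else "", np.percentile(P[k],[0,50],axis=0).round(3).tolist() if k.any() else "")
for n in ("wrist","scene"):
    img,P=cloud(n);L=local(P).reshape(-1,3);c=img.reshape(-1,3).astype(int)
    A=L[(abs(L[:,1])<.033)&(L[:,0]>.065)&(L[:,0]<.107)&(L[:,2]>.052)&(L[:,2]<.08)]
    if len(A)>30:
        f=minimize(lambda q:np.mean(abs(np.hypot(A[:,0]-q[0]-q[1]*A[:,1],A[:,2]-q[2])-.021)),[.089,0,.05],method="Nelder-Mead"); print(n,"sleeve",len(A),f.x.round(4),f.fun,np.percentile(A[:,1],[1,99]))
    k=(c.max(1)<70)&(L[:,2]>.072)&(L[:,2]<.085)&(abs(L[:,0]-.058)<.02)&(abs(L[:,1]+.1)<.03)
    if k.any(): print(n,"knob",k.sum(),L[k].mean(0).round(4),np.percentile(L[k],[2,98],axis=0).round(4).tolist())
    cv2.imwrite(f"pics/{n}3.png",img[:,:,::-1])
```

```text
shift mm [ -15.6 -151.4    0.8] turn [-0.001  0.005  0.002] local now [0.042  0.0013 0.1756] t 9.15 F [ 0.1 -0.4  0.2]
side right side 18437 [ 0.178 -0.12   0.33 ] [[-0.049, -0.3, 0.03], [0.069, -0.261, 0.21]]
scene right side 7315 [ 0.178 -0.12   0.329] [[-0.046, -0.3, 0.03], [0.054, -0.279, 0.246]]
wrist sleeve 3045 [0.0887 0.0001 0.0505] 0.0005261147493499746 [-0.02892635  0.03016621]
wrist knob 666 [ 0.0559 -0.0999  0.0785] [[0.0485, -0.1082, 0.0726], [0.0643, -0.0927, 0.0806]]
scene sleeve 567 [0.0886 0.0003 0.0492] 0.0012992113591553803 [-0.03283543  0.02596032]
scene knob 66 [ 0.0535 -0.1056  0.0772] [[0.0481, -0.1123, 0.0731], [0.0605, -0.0979, 0.0799]]
```

View pics/wrist3.png

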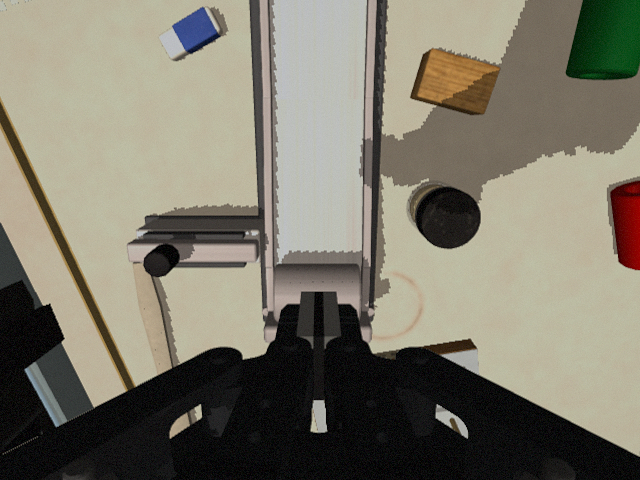

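Run:
```python
from plan import *
for n in("side","scene"):
    P=np.load(n+".npz")["P"].reshape(-1,3); P=local(P[~np.isnan(P[:,0])])
    for z in np.arange(.03,.4,.04):
        k=(abs(P[:,0]-.058)<.11)&(P[:,1]<-.145)&(P[:,1]>-.4)&(abs(P[:,2]-z-.02)<.02); print(n,z.round(2),k.sum(),np.percentile(P[k,1],99.7).round(3) if k.any() else "",end=" | ")
```

```text
side 0.03 2381 -0.209 | side 0.07 2816 -0.212 | side 0.11 3257 -0.215 | side 0.15 2262 -0.21 | side 0.19 5003 -0.21 | side 0.23 5188 -0.222 | side 0.27 4318 -0.239 | side 0.31 1120 -0.271 | side 0.35 0  | side 0.39 0  | scene 0.03 1044 -0.264 | scene 0.07 1244 -0.239 | scene 0.11 1526 -0.244 | scene 0.15 604 -0.263 | scene 0.19 4102 -0.217 | scene 0.23 8007 -0.231 | scene 0.27 6514 -0.244 | scene 0.31 945 -0.269 | scene 0.35 0  | scene 0.39 0  |
```

play_rows(deltas=[[0,[0,0,0],[0,0,-0.18]],[0,[0,0,0],[0,0,-0.36]],[0,[0,0,0],[0,0,-0.54]],[0,[0,0,0],[0,0,-0.72]],[0,[0,0,0],[0,0,-0.9]],[0,[0,0,0],[0,0,-1.08]],[0,[0,0,0],[0,0,-1.26]],[0,[0,0,0],[0,0,-1.44]]])

```text
clock: 10.25
tcp_pos: [0.6151, -0.1291, 0.1729]
orientation: [1.747, -2.61, 0.002]
contact_force: [0.2, 0.4, 0.3]
grip_width: -0.0002
```

Run:
```python
from plan import *
print(r.get_obs()["joints"].round(2)); delta(.058,-.131,.175,np.pi/2)
print(r.camera_model("wrist")["T_tool_cam"])
```

```text
[ 0.03  0.46  0.11  1.73 -0.06  0.95  2.91]
shift mm [129.2 -33.5  -1.9] turn [-0.    -0.001 -0.122] local now [0.0406 0.0013 0.1729] t 10.25 F [0.2 0.4 0.3]
[[-5.29460180e-05 -9.60466983e-01 -2.78393916e-01  7.03767034e-02]
 [ 9.99999972e-01  1.39055352e-05 -2.38158308e-04 -1.84972301e-04]
 [ 2.32614408e-04 -2.78393921e-01  9.60466955e-01 -1.43055421e-01]
 [ 0.00000000e+00  0.00000000e+00  0.00000000e+00  1.00000000e+00]]
```

play_rows(deltas=[[0,[0,0,-5],[0,0,0.18]],[0,[0,0,-5],[0,0,0.36]],[0,[0,0,-5],[0,0,0.54]],[0,[0,0,-5],[0,0,0.72]],[0,[0,0,-5],[0,0,0.9]],[0,[0,0,-5],[0,0,1.08]],[0,[0,0,-5],[0,0,1.26]],[0,[0,0,-5],[0,0,1.44]]])

```text
clock: 11.25
tcp_pos: [0.6144, -0.1289, 0.1767]
orientation: [-0.417, -3.112, 0.003]
contact_force: [0.2, 0.7, 0.4]
grip_width: 0.0001
```

play_rows(deltas=[[0,[0,0,0],[0,0,0.18]],[0,[0,0,0],[0,0,0.36]],[0,[0,0,0],[0,0,0.54]],[0,[0,0,0],[0,0,0.72]],[0,[0,0,0],[0,0,0.9]],[0,[0,0,0],[0,0,1.08]],[0,[0,0,0],[0,0,1.26]],[0,[0,0,0],[0,0,1.44]]])

```text
clock: 12.25
tcp_pos: [0.6137, -0.1287, 0.1756]
orientation: [-2.372, -2.057, 0.006]
contact_force: [-0.0, -0.0, 0.1]
grip_width: -0.0002
```

Run:
```python
from plan import *
print(r.get_obs()["joints"].round(2)); delta(.057,-.131,.175,-np.pi/2)
```

```text
[-0.46  0.58  0.8   1.77 -0.48  1.01  0.39]
shift mm [-133.4    1.     0.8] turn [-0.004  0.002  0.127] local now [0.0391 0.0012 0.1756] t 12.25 F [-0.  -0.   0.1]
```

play_rows(deltas=[[0,[-25,0,0],[0,0,0.06]],[0,[-50,0,0],[0,0,0.127]],[0,[-75,0,0],[0,0,0.127]],[0,[-100,0,0],[0,0,0.127]],[0,[-120,0,0],[0,0,0.127]],[0,[-132,1,0],[0,0,0.127]],[0,[-134,1,0],[0,0,0.127]],[0,[-134,1,0],[0,0,0.127]]])

```text
clock: 13.25
tcp_pos: [0.5961, -0.2608, 0.1757]
orientation: [-2.497, -1.904, 0.006]
contact_force: [-0.4, 0.4, -1.4]
grip_width: -0.0003
```

Run:
```python
from plan import *
delta(.057,-.131,.066,-np.pi/2)
img,P=cloud("wrist");cv2.imwrite("pics/w4.png",img[:,:,::-1])
L=local(P).reshape(-1,3);c=img.reshape(-1,3).astype(int)
k=(c.max(1)<70)&(L[:,2]>.072)&(L[:,2]<.085)&(abs(L[:,0]-.058)<.02)&(abs(L[:,1]+.1)<.03)
if k.any(): print("knob",k.sum(),L[k].mean(0).round(4),np.percentile(L[k],[2,98],axis=0).round(4).tolist())
```

```text
shift mm [  0.    0.2 109.7] turn [-0.004  0.002  0.001] local now [ 0.0572 -0.1308  0.1757] t 13.25 F [-0.4  0.4 -1.4]
knob 676 [ 0.0576 -0.1005  0.079 ] [[0.0496, -0.1086, 0.0752], [0.0653, -0.0928, 0.0806]]
```

View pics/w4.png

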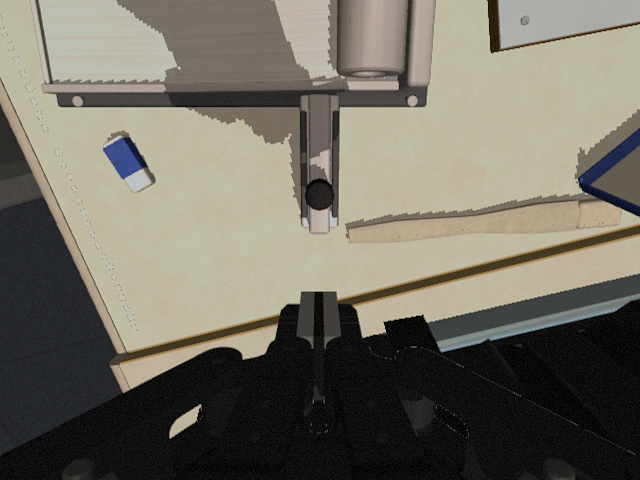

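play_rows(deltas=[[0,[0,0,20],[0,0,0]],[0,[0,0,40],[0,0,0]],[0,[0,0,60],[0,0,0]],[0,[0,0,80],[0,0,0]],[0,[0,0,95],[0,0,0]],[0,[0,0,105],[0,0,0]],[0,[0,0,109],[0,0,0]],[0,[0,0,109],[0,0,0]]])

```text
clock: 14.3
tcp_pos: [0.5959, -0.2607, 0.0668]
orientation: [-2.496, -1.904, 0.006]
contact_force: [0.1, 0.3, 0.1]
grip_width: 0.0001
```

play_rows(deltas=[[0,[5,0,0],[0,0,0]],[0,[10,0,0],[0,0,0]],[0,[15,0,0],[0,0,0]],[0,[20,0,0],[0,0,0]],[0,[25,0,0],[0,0,0]],[0,[30,0,0],[0,0,0]],[0,[35,0,0],[0,0,0]],[0,[40,0,0],[0,0,0]]])

```text
clock: 15.3
tcp_pos: [0.6066, -0.2218, 0.0667]
orientation: [-2.496, -1.904, 0.006]
contact_force: [0.7, -2.3, 1.6]
grip_width: 0.0
```

Run:
```python
from plan import *
delta(.057,-.080,.066,-np.pi/2)
```

```text
shift mm [10.4  0.1  0.7] turn [-0.004  0.002  0.002] local now [ 0.0569 -0.0904  0.0667] t 15.3 F [ 0.7 -2.3  1.6]
```

play_rows(deltas=[[0,[3,0,0],[0,0,0]],[0,[5,0,0],[0,0,0]],[0,[7,0,0],[0,0,0]],[0,[9,0,0],[0,0,0]],[0,[10,0,0],[0,0,0]],[0,[11,0,0],[0,0,0]]])

```text
clock: 16.05
tcp_pos: [0.6094, -0.2112, 0.0667]
orientation: [-2.497, -1.904, 0.006]
contact_force: [-0.9, -2.3, -0.4]
grip_width: 0.0002
```

Moved to y about -0.080 with friction force only; creep on until the stop is felt.

play_rows(deltas=[[0,[1,0,0],[0,0,0]],[0,[2,0,0],[0,0,0]],[0,[3,0,0],[0,0,0]]])

```text
clock: 16.42
tcp_pos: [0.6095, -0.2107, 0.0668]
orientation: [2.499, 1.903, -0.009]
contact_force: [-0.5, -8.1, -0.7]
grip_width: -0.0002
```

Stop reached (8 N, only 0.5 mm moved). Back off and check.

play_rows(deltas=[[0,[-8,0,0],[0,0,0]],[0,[-16,0,0],[0,0,0]],[0,[-20,0,0],[0,0,0]],[0,[-20,0,-30],[0,0,0]],[0,[-20,0,-65],[0,0,0]],[0,[-20,0,-100],[0,0,0]],[0,[-20,0,-110],[0,0,0]],[0,[-20,0,-110],[0,0,0]]])

```text
clock: 17.42
tcp_pos: [0.6048, -0.2293, 0.1769]
orientation: [2.499, 1.903, -0.008]
contact_force: [0.2, -0.1, -0.6]
grip_width: 0.0001
```

Run:
```python
from plan import *
from scipy.optimize import minimize
print(r.get_obs()["contact_force"])
for n in ("wrist","scene"):
    img,P=cloud(n);L=local(P).reshape(-1,3);c=img.reshape(-1,3).astype(int)
    A=L[(abs(L[:,1])<.033)&(L[:,0]>.073)&(L[:,0]<.107)&(L[:,2]>.058)&(L[:,2]<.08)]
    if len(A)>30:
        f=minimize(lambda q:np.mean(abs(np.hypot(A[:,0]-q[0]-q[1]*A[:,1],A[:,2]-q[2])-.021)),[.089,0,.05],method="Nelder-Mead"); print(n,"sleeve",len(A),f.x.round(4),f.fun.round(5))
    k=(c.max(1)<70)&(L[:,2]>.072)&(L[:,2]<.085)&(abs(L[:,0]-.058)<.02)&(abs(L[:,1]+.06)<.03)
    if k.any(): print(n,"knob",k.sum(),L[k].mean(0).round(4),np.percentile(L[k],[2,98],axis=0).round(4).tolist())
    cv2.imwrite(f"pics/{n}5.png",img[:,:,::-1])
```

```text
[ 0.22707316 -0.08146656 -0.61161431]
wrist sleeve 6145 [0.0887 0.0001 0.0502] 0.00051
wrist knob 685 [ 0.0575 -0.0583  0.0791] [[0.0498, -0.0663, 0.0758], [0.0654, -0.0505, 0.0807]]
scene sleeve 363 [0.0885 0.0003 0.0494] 0.00102
scene knob 63 [ 0.0543 -0.0636  0.0773] [[0.0481, -0.0706, 0.0723], [0.0633, -0.0556, 0.0797]]
```

View pics/wrist5.png

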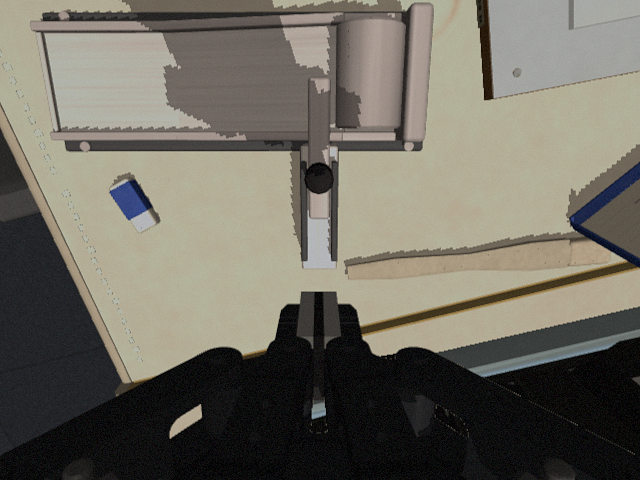

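The picture shows the sleeve in the seat at (370,75), the keeper bar across mid-track behind it with its tip at (318,80), and the knob at (319,178), clear of the gripper.

```bash
python3 -c "
from bench import r
r.hand_in()"
```

```text
the job is handed in; nothing more can be done
```

I rolled the sleeve up the ramp at about 40 mm/s, pushing from behind with two slightly opened fingertips, until it dropped into the seat. I then pushed the keeper across by its knob until it hit its stop, backed away and handed in at about 17.5 s.

**Sleeve:** it was at x 88.7, z 50.2 mm in the ramp's frame (home is 89.3, 50.2), lying square across the track.

**Keeper:** its knob was at y about -58 mm (wrist camera) or -64 mm (scene camera). Fully across is -60 mm, and both readings are within the 7 mm allowed. At the stop the force rose from about 2 to 8 N and the keeper moved only another 0.5 mm.

**Robot and bystanders:** the robot was touching nothing at the end. I saw no bystander move in the pictures, but did not measure them again.

**Detour:** I first turned the wrist the wrong way for the keeper push, which brought the last joint close to its limit. I turned it back before going near the keeper.

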